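Hold the blank cell in the dye photometer's beam

ROBOT

A 7-joint arm with a two-finger parallel gripper is mounted at the origin on the work surface. World frame = base frame: x ahead of the robot, y to its left, z up, the work surface at z = 0. Lengths are in m, angles in rad, forces in N, time in s.
With the tool pointing down it reaches from about 0.425 to 0.875 m from the base axis. Payload 4.7 kg.
Tool frame: the origin (TCP) lies on the centre line of the jaws, within the pads' length; the fingertips stand 19 mm ahead of it and the grasp point (between the pads) is the TCP (ctrl.nose_length is the distance from the TCP to the fingertips, in m); z points along the fingers, x is the direction in which the jaws open and shut, and the axes are right-handed (so a half turn about z gives the same grasp; the last joint's range is limited). The gripper opens to 87 mm and grips with 3 to 60 N. Pads are 19 mm wide; open, the fingers measure 117 mm over their backs; the gripper's body (75 mm by 190 mm) begins 51 mm behind the grasp point.
Start: joints at [0.014, 0.321, -0.07, 1.45, 0.023, 1.371, -0.057], TCP at [0.65, -0, 0.242] pointing down, gripper open.
Joint ranges: [-2.86, 2.86], [-0.3, 2.09], [-1.38, 1.24], [0.06, 2.45], [-1.56, 4.7], [0.09, 2.05], [-2.69, 2.69]. Speed limits (rad/s): [2.57, 2.57, 3.14, 3.14, 3.14, 3.14, 3.14].

INTERFACE

Orientations are given as a rotation vector (axis times angle).
In Python, from bench import ctrl gives the robot as it stands. The module is installed in compiled form; this text tells all that it offers.
- The arm moves only by the shell command python3 -m crank 'ROWS' [OPENING] [FORCE]. ROWS is a JSON object of lists of equal length, an entry for each row: "dp": the shift along the tool's x, y, z in cm, a list of three; "delta_rot": the turn, a rotation vector about the tool's x, y, z in rad, a list of three. In form: {"dp": [[x, y, z], ...], "delta_rot": [[rx, ry, rz], ...]}. A call has exactly 8 rows; each row shifts and turns the commanded pose from where the row before left it, along the tool's axes as they then stand; what a row does not reach is not made up. A row lasts 1/10 s, in which the tool goes at most 50 mm and 8.59 degrees, less where a joint would pass 70% of its speed; a pose out of reach is approached as far as the arm can. A call with a gripper value outside its range is refused whole. OPENING is the finger opening in cm, from 0 to 8.7, set as the call begins (- or left out, the last holds). The fingers move at their own pace and stop on an object; FORCE is the grip in N (left out, the last holds). Time passes only in rows, so rows that do not move let the fingers close, or fill a call up. It gives the time, the measured TCP pose, the force and the opening at its end, in the units of the state.
- ctrl.get_state(): the state, without advancing time (a new reading comes with each control period).
- ctrl.get_image(name): name is "scene" or "side" or "wrist"; returns the picture (384x512x3 uint8, blue, green, red); there is no depth.
- ctrl.camera_info(name): a dict with "camera_matrix" (3x3 intrinsics, pixels), "xyz" and "orientation" of the camera in the world. Camera axes: x right, y down, z forward; pixel columns grow to the right and rows downward; lengths in m; the calibration is good to about 2 mm. A picture is of the moment at which its call begins: read the wrist's pose just before it. camera_info takes no time and is no camera call; for the wrist camera it gives the pose at the moment of the call.
- ctrl.close_job(): hands the job in, once; it reports no verdict.
The state is a dict: "time": time; "joint_positions": joint angles; "qd": joint speeds; "joint_torque": joint torques, N m; "position": TCP position; "tool_rot": TCP orientation; "ft_force": force on the tool from outside, world axes, zero at the start; "torque": the same for the moment, N m; "grip_width": opening from 0.0 (shut) to 1.0 (fully open).
Only numpy, scipy, OpenCV 4.12 (cv2) and the standard library are available. Lean on these libraries where they do the work, as an engineer would, in place of code of your own. Each camera call takes 0.05 s, during which the arm holds its last target.

TASK

Give the dye photometer its blank reading: first turn the filter knob on top of the lamp head until its pointed end faces the white index mark. Then take the tall stoppered glass cell out of the rack by its two narrow frosted faces only, never touching the clear windows, and hold it in the light path: centred on the beam half-way between the lamp tube and the receiver tube, upright, windows square to the beam and the stopper's tab towards the lamp. Finish while still holding it there in the gripper, with the cell touching nothing else; do not knock it against the photometer, leave the knob on its mark and the other things on the bench where they are.

Things in the scene. Friction and masses are not known exactly. Their poses are not given: they have to be found in the camera images.
- photometer: open-beam photometer, fixed: a 460 mm rail with a grey lamp head at its +y end (92 x 100 mm, top 175 mm above the bench, centred 155 mm from the middle, heat sink behind) and a grey receiver head at -y (86 x 85 mm, top at 173 mm). Black tubes, 36 mm in diameter, face each other along the beam, 120 mm apart. Origin at bench level under mid-gap; y along the beam towards the lamp, z up
- beam_mid (a point): middle of the light path: the point on the beam's axis half-way between the lamp tube and the receiver tube, 130 mm above the bench (99 mm above the rail); same axes as the photometer (y along the beam towards the lamp, z up)
- filter_knob (a joint): angle of the filter knob on the lamp head, rad: 0 when its pointed end faces the index mark, growing as it turns counterclockwise seen from above about its upright axis; it turns from -0.5 to 1.7 rad, starts between 0.6 and 1.4, has light friction (about 0.05 N m) and stays where it is left
- knob_grip (a point): on the filter knob's upright axis, at the height to grip, 199 mm above the bench. Black disc, 50 mm in diameter, upper face at 182 mm, with an upright bar grip on it, 10 mm thick (along x), top at 212 mm; along y the bar runs from +22 mm (blunt end) to -25 mm (pointed end, tapering beyond 14 mm, white line on top). Axes turn with the knob
- knob_point (a point): top of the tip of the knob's pointed end, 25 mm from the knob's axis
- index_mark (a point): the index mark: a white rib 3 x 12 mm on the lamp head's top, 36 mm from the knob's axis on the side towards the beam gap
- rack: fixed wooden block rack 160 (x) x 76 (y) x 32 mm high with three rectangular wells, 20 mm deep, 50 mm apart along its x; origin under its centre. Each well (19 x 35 mm) holds one glass cell with 1.5 mm play all round
- cell: the tall stoppered glass cell, 40 to 80 g: 16 (x) x 32 (y) x 60 mm high, glass to 54 mm, then a grey stopper (29 mm in y). Its narrow faces at +y and -y (14 mm wide, 32 mm apart) are frosted, to be gripped; its broad faces at +x and -x (24 mm wide, 1 mm proud of the frosted sides' edges) are the clear windows, not to be touched. Origin at the middle of its underside
- cell_center (a point): centre of the tall cell, half-way up (30 mm over its foot; in the rack 10 mm above the rack's top, so that 40 mm of the cell show); x through the clear windows towards the side with the stopper's tab, y through the frosted faces, z up
- cell_tab (a point): end of the stopper's small tab (12 mm wide, 4 mm thick), 16.5 mm from the cell's middle on its +x side and 2 mm below its top
- short_cell_a: a shorter open glass cell, 16 x 32 x 40 mm, without stopper, in another well of the rack; leave it alone
- short_cell_b: another shorter open glass cell, 16 x 32 x 40 mm, without stopper, in the rack; leave it alone
- dye_jar: closed amber dye jar, 54 mm in diameter, 72 mm high, standing on the bench; origin under its centre; leave it alone
- spool: wooden thread spool, 42 mm in diameter, 50 mm high, standing on the bench; origin under its centre; leave it alone
- felt_brush: brush lying on the pale pressing board; leave it alone
- shears: shears lying on the pale pressing board; leave them alone
There are look-alikes about, which are no part of the job. What is shaped like the cell but green or yellow is not meant.

How it is judged:
By the outcome, as a careful person would: the job done as asked, in the order asked, and still so for the second after the job is handed in, while the arm keeps its last pose, push and grip.
It also fails if it takes over 51 s, if anything falls off the work surface, if the arm or the gripper's body presses on something with over 40 N, if the wrist force passes 120 N, or if a joint passes its speed limit or range.

## Working session

There is one attempt and no reset: what is moved stays moved. The work goes in short steps, Python scripts to look and compute and a shell command to move; the robot and the scene stay as the last step left them, time stands still between calls to the robot, and variables do not carry over. Pictures are saved under pics/ and viewed, and the job is handed in when it is done.

```bash
mkdir -p pics; ls; cat > h.py <<'E'
import numpy as np,cv2
from bench import ctrl
from scipy.spatial.transform import Rotation as R
def cam(n):
    i=ctrl.camera_info(n);K=np.array(i["camera_matrix"],float);o=np.array(i["orientation"],float)
    M=R.from_rotvec(o).as_matrix() if o.shape==(3,) else (R.from_quat(o).as_matrix() if o.shape==(4,) else o)
    return K,np.array(i["xyz"],float),M
def proj(c,P):
    K,t,M=c;p=(np.atleast_2d(P)-t)@M;p=p@K.T;return p[:,:2]/p[:,2:]
def onz(c,uv,z):
    K,t,M=c;uv=np.atleast_2d(uv);d=np.c_[uv,np.ones(len(uv))]@np.linalg.inv(K).T@M.T
    return t+d*((z-t[2])/d[:,2])[:,None]
E
python3 - <<'E'
from h import *
s=ctrl.get_state();print(s)
for n in("scene","side","wrist"):
    print(n,ctrl.camera_info(n)); cv2.imwrite(f"pics/{n}0.png",ctrl.get_image(n))
E
```

```text
pics
{'time': 0.0, 'joint_positions': array([ 0.01409328,  0.32182282, -0.07006171,  1.45167746,  0.02260617,
        1.37079132, -0.05686623]), 'qd': array([-0.0013944 , -0.00018018, -0.00054859,  0.00050066, -0.00078878,
       -0.00095412, -0.00167435]), 'joint_torque': array([-2.58547143e-04, -4.91284704e+01, -4.03903294e-01, -3.12526345e+01,
       -6.40594075e-02,  4.37659642e-02,  1.61017233e-04]), 'position': array([ 6.49482813e-01, -6.01955177e-05,  2.40460178e-01]), 'tool_rot': array([ 3.14147961e+00,  7.93195917e-05, -2.99882276e-03]), 'ft_force': array([-0.66242164,  0.18167153, -0.13187828]), 'torque': array([-0.02633735,  0.00957501, -0.04108952]), 'grip_width': 1.0015133778408003}
scene {'camera_matrix': array([[386.38142342,   0.        , 257.58391   ],
       [  0.        , 386.38142342, 189.66947921],
       [  0.        ,   0.        ,   1.        ]]), 'xyz': array([0.93787644, 0.31768427, 1.09129196]), 'orientation': array([-1.27800235, -2.45791739,  0.73055918])}
side {'camera_matrix': array([[378.2388763 ,   0.        , 259.4910243 ],
       [  0.        , 378.2388763 , 192.24710763],
       [  0.        ,   0.        ,   1.        ]]), 'xyz': array([ 0.27619507, -0.75165616,  0.95076145]), 'orientation': array([-2.35540199,  0.3081076 , -0.10328456])}
wrist {'camera_matrix': array([[340.3488206 ,   0.        , 255.13318822],
       [  0.        , 340.3488206 , 189.76985301],
       [  0.        ,   0.        ,   1.        ]]), 'xyz': array([0.64957397, 0.0802607 , 0.3832473 ]), 'orientation': array([ 2.84306150e+00,  8.59420786e-05, -1.78680179e-03])}
```

View pics/scene0.png

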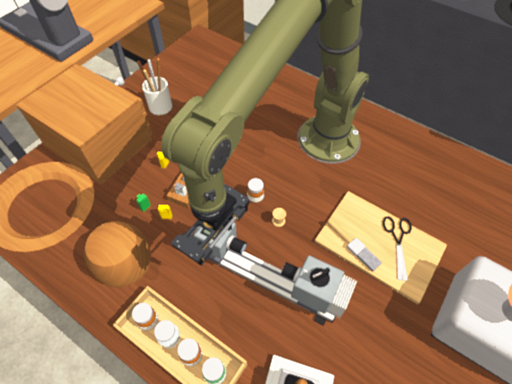

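View pics/side0.png

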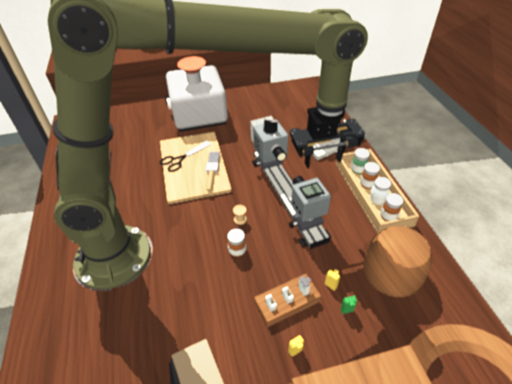

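View pics/wrist0.png

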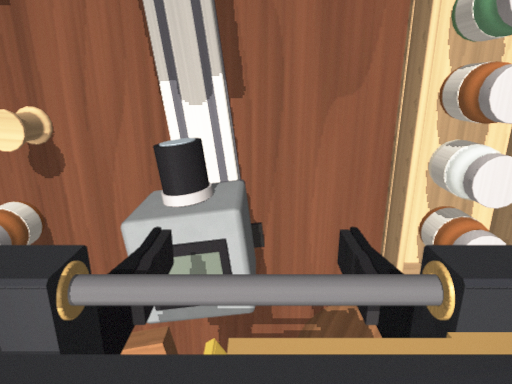

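```bash
python3 - <<'E'
from h import *
a=cv2.imread("pics/scene0.png")[225:335,180:370];cv2.imwrite("pics/c1.png",cv2.resize(a,None,fx=4,fy=4,interpolation=cv2.INTER_CUBIC))
a=cv2.imread("pics/side0.png")
cv2.imwrite("pics/c2.png",cv2.resize(a[110:250,240:340],None,fx=4,fy=4,interpolation=cv2.INTER_CUBIC))
cv2.imwrite("pics/c3.png",cv2.resize(a[260:340,240:370],None,fx=6,fy=6,interpolation=cv2.INTER_CUBIC))
s=cam("scene");d=cam("side")
print(onz(s,[320,272],.212),onz(d,[271,126],.212),onz(d,[289,298],.032))
E
```

```text
[[0.56340076 0.25090364 0.212     ]] [[0.55634797 0.22400741 0.212     ]] [[ 0.46291933 -0.28733239  0.032     ]]
```

View pics/c1.png

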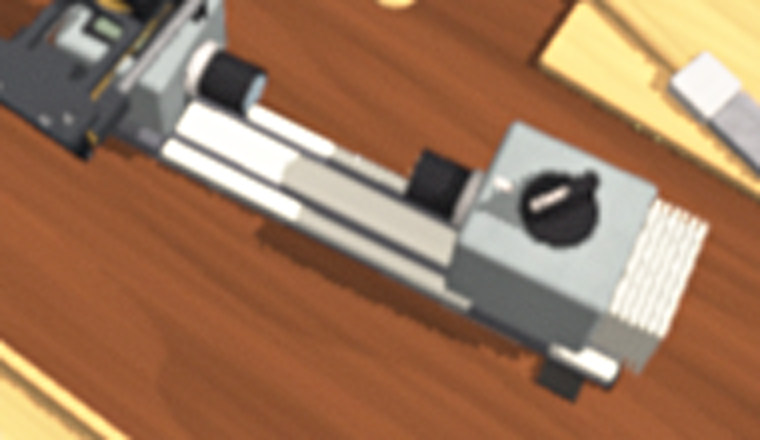

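View pics/c2.png

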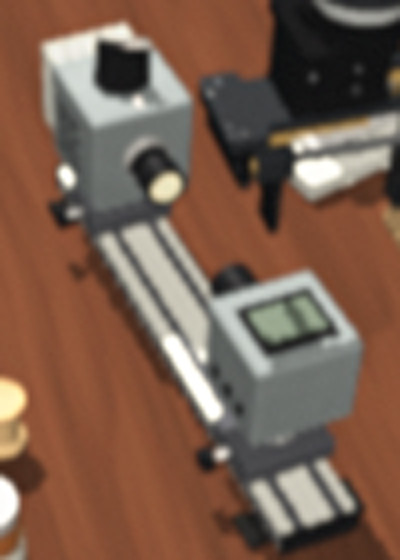

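View pics/c3.png

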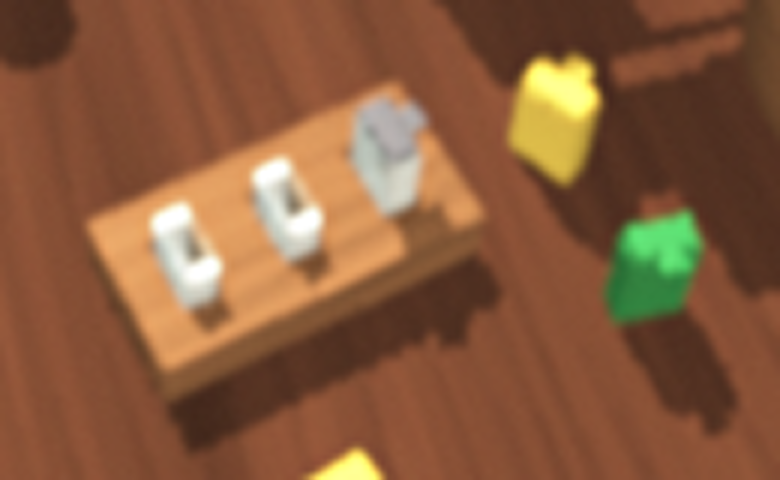

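```bash
python3 - <<'E'
from h import *
s=cam("scene");d=cam("side")
np.set_printoptions(precision=4,suppress=True)
sc=lambda u,v:[180+u/4-.4,225+v/4-.4]
sd=lambda u,v:[240+u/4-.4,110+v/4-.4]
print("lamp top scene",onz(s,[sc(516,122),sc(655,187),sc(607,313),sc(460,235)],.175)[:,:2])
print("lamp top side",onz(d,[sd(95,127),sd(190,101),sd(130,40),sd(43,55)],.175)[:,:2])
print("rec top side",onz(d,[sd(242,372),sd(355,343),sd(315,273),sd(210,300)],.173)[:,:2])
print("rec tube end, lamp tube end",onz(s,[sc(253,92)],.13),onz(d,[sd(163,186)],.13))
print("mark",onz(s,[sc(501,184)],.177),onz(d,[sd(143,103)],.177))
print("knob line",onz(s,[sc(533,209),sc(570,190)],.212),"disc c",onz(s,[sc(560,212)],.182))
s3=lambda u,v:[240+u/6-.4,260+v/6-.4]
print("rack",onz(d,[s3(88,222),s3(168,372),s3(484,215),s3(396,82)],.032)[:,:2])
print("cell top",onz(d,[s3(365,98),s3(405,152),s3(355,112),s3(420,140),s3(388,125)],.072)[:,:2])
E
```

```text
lamp top scene [[0.5248 0.2015]
 [0.5125 0.2951]
 [0.5995 0.3089]
 [0.609  0.2116]]
lamp top side [[0.5234 0.1986]
 [0.6086 0.2107]
 [0.5843 0.3079]
 [0.5057 0.3071]]
rec top side [[ 0.5522 -0.0896]
 [ 0.638  -0.0843]
 [ 0.6362 -0.0097]
 [ 0.5527 -0.0161]]
rec tube end, lamp tube end [[0.5885 0.0385 0.13  ]] [[0.5719 0.1628 0.13  ]]
mark [[0.5671 0.2154 0.177 ]] [[0.5694 0.2162 0.177 ]]
knob line [[0.5838 0.243  0.212 ]
 [0.5607 0.2552 0.212 ]] disc c [[0.5638 0.255  0.182 ]]
rack [[ 0.3748 -0.2594]
 [ 0.3906 -0.3358]
 [ 0.5456 -0.3018]
 [ 0.5306 -0.2272]]
cell top [[ 0.5036 -0.2542]
 [ 0.5116 -0.2842]
 [ 0.497  -0.2597]
 [ 0.5199 -0.2803]
 [ 0.5089 -0.2697]]
```

```bash
python3 -m crank '{"dp":[[-1.5,-2.2,-0.6],[-1.5,-2.2,-0.6],[-1.5,-2.2,-0.6],[-1.5,-2.2,-0.6],[-1.5,-2.2,-0.6],[-1.2,-2.0,0],[0,0,0],[0,0,0]],"delta_rot":[[0,0,0],[0,0,0],[0,0,0],[0,0,0],[0,0,0],[0,0,0],[0,0,0],[0,0,0]]}'
python3 - <<'E'
from h import *
s=ctrl.get_state();print(s["time"],s["position"],s["tool_rot"],s["qd"].max());i=ctrl.camera_info("wrist");print(i["xyz"],i["orientation"])
cv2.imwrite("pics/w1.png",ctrl.get_image("wrist"))
a=ctrl.get_image("scene");cv2.imwrite("pics/s1.png",cv2.resize(a[130:330,110:370],None,fx=3,fy=3,interpolation=cv2.INTER_CUBIC))
E
```

```text
time: 0.95
position: [0.5629, 0.1299, 0.2714]
tool_rot: [3.141, 0.002, 0.0]
ft_force: [-1.0, -1.5, -0.6]
grip_width: 0.999
0.95 [0.56291318 0.12988578 0.27138683] [3.14083385e+00 1.56756274e-03 4.44937927e-05] 0.027106272222883677
[0.56263072 0.21029196 0.41403984] [2.84242953e+00 1.01907891e-03 9.68685716e-04]
```

View pics/w1.png

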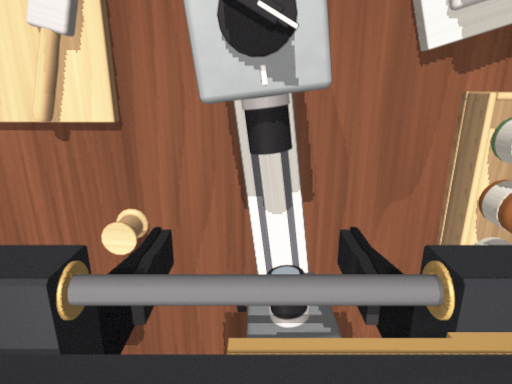

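View pics/s1.png

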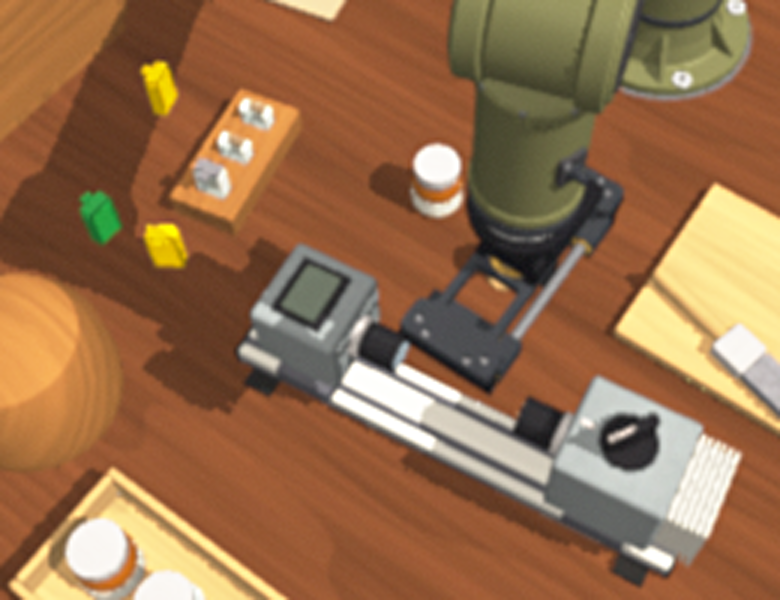

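```bash
python3 -m crank '{"dp":[[0,-1.5,-0.4],[0,-1.5,-0.4],[0,-1.5,-0.4],[0,-1.5,-0.3],[0,0,0],[0,0,0],[0,0,0],[0,0,0]],"delta_rot":[[0,0,0],[0,0,0],[0,0,0],[0,0,0],[0,0,0],[0,0,0],[0,0,0],[0,0,0]]}'
python3 - <<'E'
from h import *
i=ctrl.camera_info("wrist");print(i["xyz"],i["orientation"]);np.save("w2.npy",np.r_[i["xyz"],i["orientation"]])
cv2.imwrite("pics/w2.png",ctrl.get_image("wrist"))
a=cv2.imread("pics/w2.png")[0:230,150:380];cv2.imwrite("pics/w2c.png",cv2.resize(a,None,fx=2.6,fy=2.6,interpolation=cv2.INTER_CUBIC))
E
```

```text
time: 1.85
position: [0.5632, 0.1889, 0.2864]
tool_rot: [3.141, -0.002, -0.0]
ft_force: [0.1, -0.0, 0.1]
grip_width: 0.998
[0.56308274 0.26930669 0.42900848] [ 2.84250872e+00 -2.36924450e-03  8.91261396e-05]
```

View pics/w2c.png

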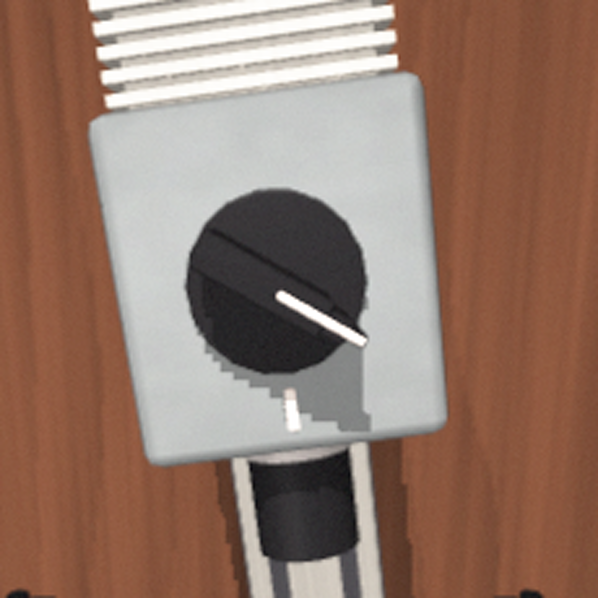

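```bash
python3 - <<'E'
from h import *
np.set_printoptions(precision=4,suppress=True)
w=np.load("w2.npy");K=cam("wrist")[0];c=(K,w[:3],R.from_rotvec(w[3:]).as_matrix())
f=lambda u,v:[150+u/2.6-.3,v/2.6-.3]
L=onz(c,[f(280,295),f(366,344)],.212);d=L[1]-L[0];a=np.arctan2(d[1],d[0]);print("line",L,np.degrees(a))
print("axis from tip",L[1]-.025*d/np.linalg.norm(d))
print("disc",onz(c,[f(277,281)],.182),"mark",onz(c,[f(292,410)],.177))
T=onz(c,[f(93,122),f(418,72),f(445,425),f(152,464)],.175);print(T,T.mean(0))
for i in range(4):
    e=T[(i+1)%4]-T[i];print(np.linalg.norm(e),np.degrees(np.arctan2(e[1],e[0])))
print("tube end",onz(c,[f(310,560)],.112), onz(c,[f(258,460),f(352,450)],.13))
E
```

```text
line [[0.5645 0.2524 0.212 ]
 [0.5855 0.2407 0.212 ]] -29.208799726474272
axis from tip [0.5637 0.2529 0.212 ]
disc [[0.5639 0.2538 0.182 ]] mark [[0.5683 0.2171 0.177 ]]
[[0.515  0.2946 0.175 ]
 [0.6009 0.3066 0.175 ]
 [0.6132 0.2121 0.175 ]
 [0.5267 0.2004 0.175 ]] [0.564  0.2535 0.175 ]
0.08668792724719512 7.951827847578657
0.09527539470523835 -82.58705849229513
0.0872301359610774 -172.29223620260458
0.09491049247236111 97.08400042695904
tube end [[0.5767 0.1451 0.112 ]] [[0.5574 0.1896 0.13  ]
 [0.5902 0.1932 0.13  ]]
```

```bash
python3 -m crank '{"dp":[[0.02,-2.1,0],[0.02,-2.1,0],[0.02,-2.24,0],[0,0,0],[0,0,0],[0,0,0],[0,0,0],[0,0,0]],"delta_rot":[[0,0,-0.14],[0,0,-0.14],[0,0,-0.14],[0,0,-0.14],[0,0,-0.14],[0,0,-0.14],[0,0,-0.14],[0,0,-0.08]]}' 4.5 20
```

```text
time: 2.7
position: [0.5546, 0.2527, 0.2865]
tool_rot: [2.707, 1.593, -0.0]
ft_force: [0.6, -0.5, -0.1]
grip_width: 0.523
```

```bash
python3 -m crank '{"dp":[[0.25,0.39,0],[0.25,0.39,0],[0,0,2],[0,0,2],[0,0,2],[0,0,0.7],[0,0,0],[0,0,0]],"delta_rot":[[0,0,0],[0,0,0],[0,0,0],[0,0,0],[0,0,0],[0,0,0],[0,0,0],[0,0,0]]}'
python3 - <<'E'
from h import *
s=ctrl.get_state();print(s["position"],s["tool_rot"])
a=ctrl.get_image("wrist");cv2.imwrite("pics/w3.png",a)
E
```

```text
time: 3.5
position: [0.5643, 0.2541, 0.2204]
tool_rot: [2.711, 1.587, 0.002]
ft_force: [0.1, 0.2, 1.1]
grip_width: 0.519
[0.56430185 0.25410353 0.2204476 ] [2.71093193e+00 1.58722763e+00 1.95686596e-03]
```

View pics/w3.png

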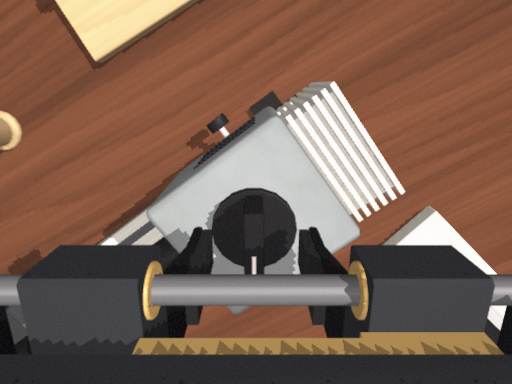

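```bash
Z='[0,0,0]'; python3 -m crank '{"dp":[[-0.04,-0.04,0.6],[-0.04,0,0.6],[0,0,0.4],[0,0,0],[0,0,0],[0,0,0],[0,0,0],[0,0,0]],"delta_rot":[[0,0,0],[0,0,0],[0,0,0],[0,0,0],[0,0,0],[0,0,0],[0,0,0],[0,0,0]]}'; python3 -m crank '{"dp":[[0,0,0],[0,0,0],[0,0,0],[0,0,0],[0,0,0],[0,0,0],[0,0,0],[0,0,0]],"delta_rot":[[0,0,0],[0,0,0],[0,0,0],[0,0,0],[0,0,0],[0,0,0],[0,0,0],[0,0,0]]}' 0 15
```

```text
time: 4.35
position: [0.5631, 0.2535, 0.2038]
tool_rot: [2.71, 1.588, 0.001]
ft_force: [0.1, 0.0, 0.8]
grip_width: 0.518
time: 5.15
position: [0.5632, 0.2538, 0.2036]
tool_rot: [-2.71, -1.589, -0.001]
ft_force: [3.1, 1.6, -0.9]
grip_width: 0.114
```

```bash
python3 -m crank '{"dp":[[0,0,0],[0,0,0],[0,0,0],[0,0,0],[0,0,0],[0,0,0],[0,0,0],[0,0,0]],"delta_rot":[[0,0,0.13],[0,0,0.13],[0,0,0.13],[0,0,0.13],[0,0,0.13],[0,0,0.13],[0,0,0.13],[0,0,0.02]]}'
python3 - <<'E'
from h import *
s=ctrl.get_state();r=s["tool_rot"];print(2*np.degrees(np.arctan2(r[1],r[0])),s["position"],s["ft_force"],s["torque"])
E
```

```text
time: 5.95
position: [0.5635, 0.254, 0.2036]
tool_rot: [-3.134, -0.202, -0.003]
ft_force: [2.7, 2.4, -2.0]
grip_width: 0.112
-352.60671991707306 [0.56354089 0.25403586 0.20359734] [ 2.71690156  2.35826932 -1.97039306] [ 0.58860791 -0.72439336  0.07545724]
```

```bash
python3 -m crank '{"dp":[[0,0,0],[0,0,0],[0,0,0],[0,0,0],[0,0,0],[0,0,-1.5],[0,0,-3],[0,0,-3]],"delta_rot":[[0,0,0],[0,0,0],[0,0,0],[0,0,0],[0,0,0],[0,0,0],[0,0,0],[0,0,0]]}' 4.5 
python3 -m crank '{"dp":[[0,2.5,0],[0,2.5,0],[0,2,0],[0,0,0],[0,0,0],[0,0,0],[0,0,0],[0,0,0]],"delta_rot":[[0,0,0],[0,0,0],[0,0,0],[0,0,0],[0,0,0],[0,0,0],[0,0,0],[0,0,0]]}' 
python3 - <<'E'
from h import *
i=ctrl.camera_info("wrist");print(i["xyz"],i["orientation"]);np.save("w4.npy",np.r_[i["xyz"],i["orientation"]])
cv2.imwrite("pics/w4.png",ctrl.get_image("wrist"))
a=cv2.imread("pics/w4.png")[0:230,150:380];cv2.imwrite("pics/w4c.png",cv2.resize(a,None,fx=2.6,fy=2.6,interpolation=cv2.INTER_CUBIC))
a=ctrl.get_image("side");cv2.imwrite("pics/d4.png",cv2.resize(a[110:320,210:390],None,fx=2.8,fy=2.8,interpolation=cv2.INTER_CUBIC))
E
```

```text
time: 6.75
position: [0.5628, 0.2533, 0.2802]
tool_rot: [3.135, 0.204, -0.001]
ft_force: [0.1, -0.2, 0.9]
grip_width: 0.512
time: 7.55
position: [0.5718, 0.1852, 0.2785]
tool_rot: [-3.135, -0.207, 0.0]
ft_force: [0.3, 0.1, 0.3]
grip_width: 0.515
[0.56099217 0.264719   0.42124789] [2.83773412 0.18697537 0.02828321]
```

View pics/w4c.png

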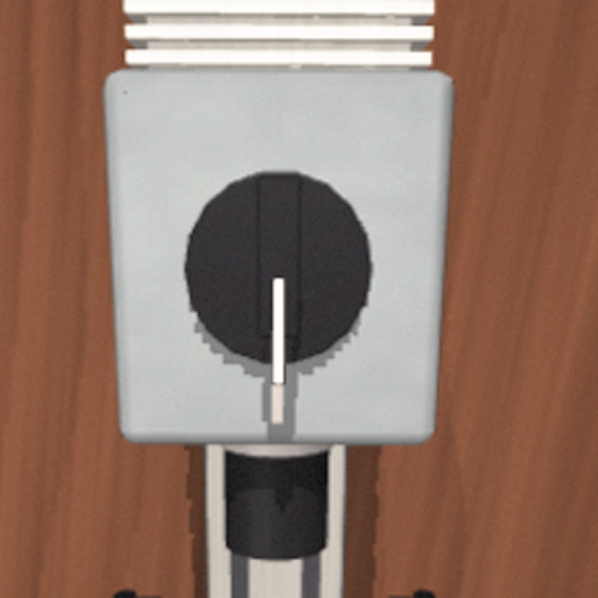

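View pics/d4.png

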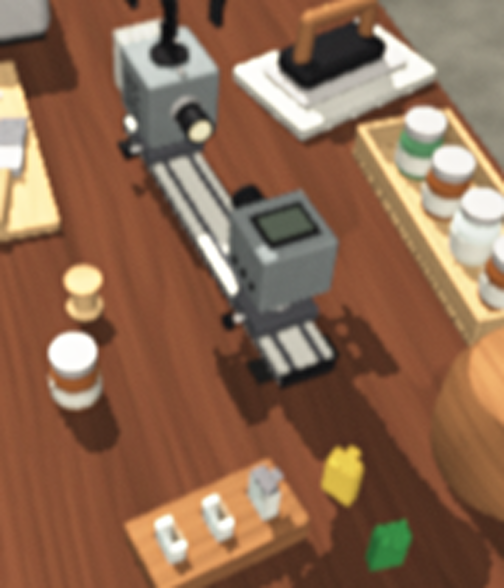

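```bash
python3 -m crank '{"dp":[[-1,2.5,0],[-1.6,4,0],[-1.6,4,0],[-1.6,4,0],[-1.6,4,0],[-1.6,4,0],[-1.6,4,0],[-1.6,4,0]],"delta_rot":[[0,0,0],[0,0,0],[0,0,0],[0,0,0],[0,0,0],[0,0,0],[0,0,0],[0,0,0]]}' 8.7
python3 -m crank '{"dp":[[-1.6,4,0],[-1.6,4,0],[-1.6,4,0],[-1.6,4,0],[-1,2,0],[0,0,0],[0,0,0],[0,0,0]],"delta_rot":[[0,0,0],[0,0,0],[0,0,0],[0,0,0],[0,0,0],[0,0,0.14],[0,0,0.14],[0,0,0.14]]}' 
python3 -m crank '{"dp":[[0,0,1],[0,0,1],[0,0,1],[0,0,1],[0,0,1],[0,0,1],[0,0,0],[0,0,0]],"delta_rot":[[0,0,0.14],[0,0,0.14],[0,0,0.14],[0,0,0.14],[0,0,0.14],[0,0,0.14],[0,0,0.14],[0,0,0.1]]}' 
```

```text
time: 8.45
position: [0.49, -0.1357, 0.2788]
tool_rot: [3.135, 0.205, 0.001]
ft_force: [0.1, -0.6, -0.6]
grip_width: 0.993
time: 9.25
position: [0.4406, -0.3224, 0.2785]
tool_rot: [-3.107, 0.463, 0.0]
ft_force: [-0.8, 0.2, 0.4]
grip_width: 0.996
time: 10.05
position: [0.4406, -0.3219, 0.2181]
tool_rot: [2.428, -1.993, -0.001]
ft_force: [-0.3, 1.1, -0.4]
grip_width: 1.001
```

```bash
python3 - <<'E'
from h import *
s=ctrl.get_state();r=s["tool_rot"];print(s["time"],s["position"],np.degrees(2*np.arctan2(r[1],r[0])))
i=ctrl.camera_info("wrist");np.save("w5.npy",np.r_[i["xyz"],i["orientation"]])
cv2.imwrite("pics/w5.png",ctrl.get_image("wrist"))
print(onz(cam("scene"),[[115,250]],.07),onz(cam("side"),[[395,260]],.07))
E
```

```text
10.05 [ 0.4405643  -0.32194448  0.21813076] -78.75606119217812
[[ 0.78309196 -0.27318805  0.07      ]] [[ 0.77030356 -0.27296667  0.07      ]]
```

View pics/w5.png

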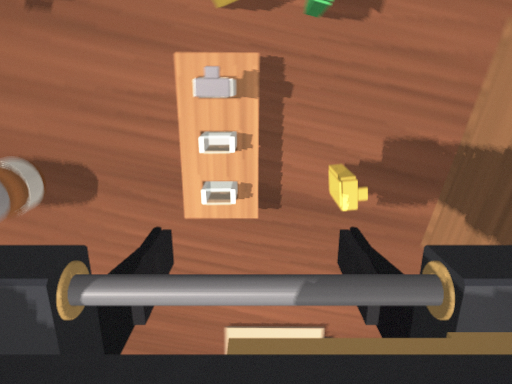

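```bash
python3 - <<'E'
from h import *
a=cv2.imread("pics/w5.png")[40:230,160:280];cv2.imwrite("pics/w5c.png",cv2.resize(a,None,fx=4,fy=4,interpolation=cv2.INTER_CUBIC)[:600])
s=cam("scene");print(onz(s,[[100,175],[150,137],[85,135]],0.0))
w=np.load("w5.npy");c=(cam("wrist")[0],w[:3],R.from_rotvec(w[3:]).as_matrix())
for z in(0,.15,.2):print(onz(c,[[430,245],[500,60]],z))
E
```

```text
[[ 0.60415106 -0.56321879  0.        ]
 [ 0.37802915 -0.54337567  0.        ]
 [ 0.51006905 -0.74588754  0.        ]]
[[ 0.38472061 -0.54190089  0.        ]
 [ 0.59071718 -0.54088346  0.        ]]
[[ 0.44074756 -0.44405266  0.15      ]
 [ 0.56109206 -0.44345827  0.15      ]]
[[ 0.45942321 -0.41143658  0.2       ]
 [ 0.55121702 -0.4109832   0.2       ]]
```

View pics/w5c.png

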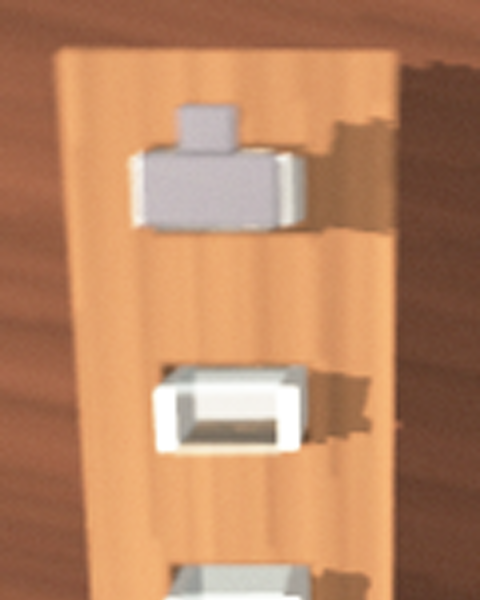

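```bash
python3 - <<'E'
from h import *
np.set_printoptions(precision=4,suppress=True)
w=np.load("w5.npy");c=(cam("wrist")[0],w[:3],R.from_rotvec(w[3:]).as_matrix())
f=lambda u,v:[160+u/4-.4,40+v/4-.4]
T=onz(c,[f(143,153),f(272,153),f(275,229),f(145,227)],.072);print(T)
for i in range(4):
    e=T[(i+1)%4]-T[i];print(np.linalg.norm(e),np.degrees(np.arctan2(e[1],e[0])))
print("c",T.mean(0),"tab",onz(c,f(208,104),.07))
Q=onz(c,[f(62,50),f(398,50)],.032);e=Q[1]-Q[0];print("rack far edge",Q,np.linalg.norm(e),np.degrees(np.arctan2(e[1],e[0])))
Q=onz(c,[[184,218],[259,217]],.032);print(Q)
# photometer refinement from w4, w2
w=np.load("w4.npy");c=(cam("wrist")[0],w[:3],R.from_rotvec(w[3:]).as_matrix())
f=lambda u,v:[150+u/2.6-.3,v/2.6-.3]
T=onz(c,[f(107,73),f(452,73),f(433,440),f(123,440)],.175);print(T,T.mean(0))
for i in range(4):
    e=T[(i+1)%4]-T[i];print(np.linalg.norm(e),np.degrees(np.arctan2(e[1],e[0])))
L=onz(c,[f(279,280),f(278,384)],.212);d=L[1]-L[0];print(L,np.degrees(np.arctan2(d[1],d[0])),"mark",onz(c,f(277.5,407),.177))
print("disc",onz(c,f(279,265),.182))
E
```

```text
[[ 0.5159 -0.2585  0.072 ]
 [ 0.521  -0.284   0.072 ]
 [ 0.5066 -0.2871  0.072 ]
 [ 0.5018 -0.261   0.072 ]]
0.02598979683661845 -78.76517265842052
0.014783536159556323 -167.743981562451
0.02658736471289712 100.38020330422485
0.014388436475267379 9.916107464435726
c [ 0.5113 -0.2727  0.072 ] tab [[ 0.5277 -0.2696  0.07  ]]
rack far edge [[ 0.5337 -0.2308  0.032 ]
 [ 0.5484 -0.3049  0.032 ]] 0.07548581713977816 -78.76051467811993
[[ 0.3764 -0.2602  0.032 ]
 [ 0.3926 -0.3363  0.032 ]]
[[0.5142 0.2951 0.175 ]
 [0.6011 0.3066 0.175 ]
 [0.6138 0.2117 0.175 ]
 [0.526  0.2001 0.175 ]] [0.5638 0.2533 0.175 ]
0.08761928912195488 7.5417045468451605
0.0957118617653241 -82.32564606024721
0.08858189399904101 -172.46128028748862
0.09570985919902063 97.0980981573815
[[0.5638 0.2523 0.212 ]
 [0.5668 0.2283 0.212 ]] -82.93247784182513 mark [[0.5685 0.2158 0.177 ]]
disc [[0.5637 0.2543 0.182 ]]
```

```bash
python3 -m crank '{"dp":[[-0.85,-2,0],[-0.85,-2,0],[-0.85,-2,0],[-0.87,-1.91,1],[0,0,3],[0,0,3],[0,0,3],[0,0,1.4]],"delta_rot":[[0,0,0],[0,0,0],[0,0,0],[0,0,0],[0,0,0],[0,0,0],[0,0,0],[0,0,0]]}' 6
python3 - <<'E'
from h import *
s=ctrl.get_state();r=s["tool_rot"];print(s["time"],s["position"],r,np.degrees(2*np.arctan2(r[1],r[0])))
i=ctrl.camera_info("wrist");np.save("w6.npy",np.r_[i["xyz"],i["orientation"]])
cv2.imwrite("pics/w6.png",ctrl.get_image("wrist"))
a=ctrl.get_image("side");cv2.imwrite("pics/d6.png",cv2.resize(a[220:350,220:380],None,fx=4,fy=4,interpolation=cv2.INTER_CUBIC))
E
```

```text
time: 10.9
position: [0.5096, -0.2717, 0.1009]
tool_rot: [2.433, -1.985, -0.008]
ft_force: [0.0, -0.4, -0.3]
grip_width: 0.69
10.9 [ 0.50961761 -0.27169622  0.10093557] [ 2.43309261 -1.9848989  -0.00789397] -78.41462067209265
```

View pics/w6.png

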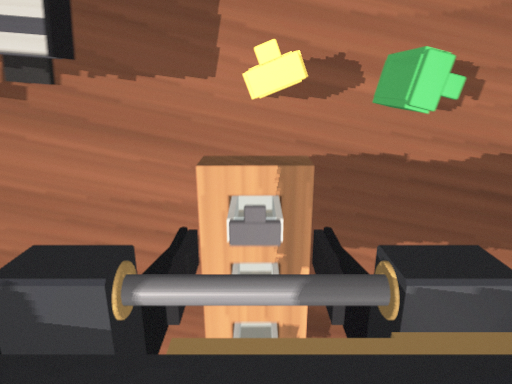

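View pics/d6.png

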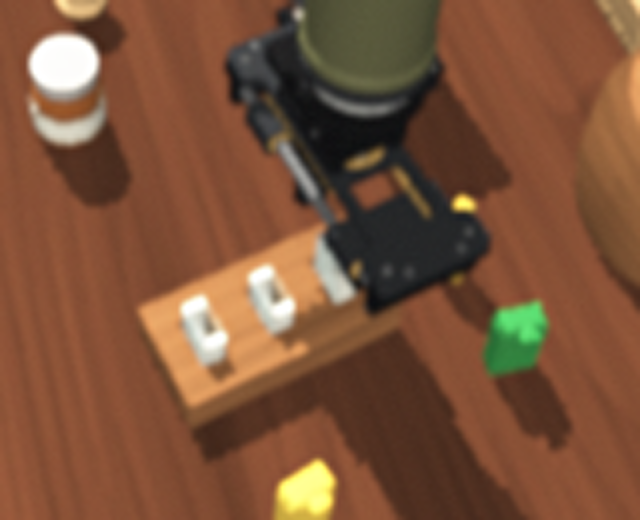

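```bash
python3 - <<'E'
from h import *
np.set_printoptions(precision=4,suppress=True)
w=np.load("w6.npy");c=(cam("wrist")[0],w[:3],R.from_rotvec(w[3:]).as_matrix())
T=onz(c,[[231,221],[280.5,221],[281,243],[230,243.5]],.072);print(T,T.mean(0),w)
a=cv2.imread("pics/w6.png")[180:280,200:310];cv2.imwrite("pics/w6c.png",cv2.resize(a,None,fx=5,fy=5,interpolation=cv2.INTER_CUBIC))
print(ctrl.get_state()["position"])
E
```

```text
[[ 0.5169 -0.2573  0.072 ]
 [ 0.5223 -0.2836  0.072 ]
 [ 0.5096 -0.2867  0.072 ]
 [ 0.5036 -0.2591  0.072 ]] [ 0.5131 -0.2717  0.072 ] [ 0.589  -0.256   0.2433  2.2441 -1.8306 -0.2789]
[ 0.5098 -0.272   0.102 ]
```

View pics/w6c.png

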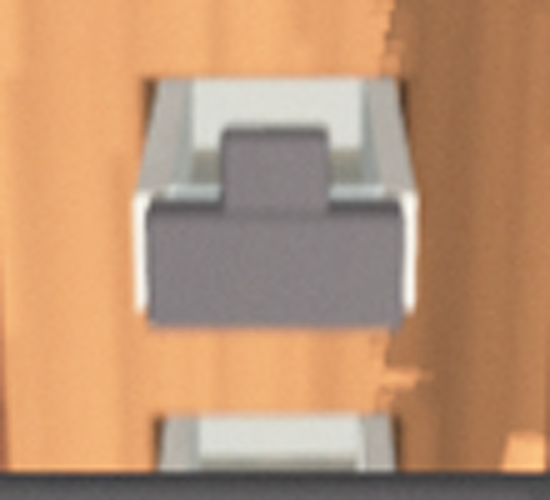

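```bash
python3 -m crank '{"dp":[[0.05,-0.2,0],[0,0,1],[0,0,1],[0,0,1],[0,0,1],[0,0,0.6],[0,0,0],[0,0,0]],"delta_rot":[[0,0,0.004],[0,0,0],[0,0,0],[0,0,0],[0,0,0],[0,0,0],[0,0,0],[0,0,0]]}' 6
python3 - <<'E'
from h import *
s=ctrl.get_state();r=s["tool_rot"];print(s["time"],s["position"],r,s["ft_force"],np.degrees(2*np.arctan2(r[1],r[0])))
a=ctrl.get_image("wrist");cv2.imwrite("pics/w7.png",a)
a=ctrl.get_image("side");cv2.imwrite("pics/d7.png",cv2.resize(a[220:350,220:380],None,fx=4,fy=4,interpolation=cv2.INTER_CUBIC))
E
```

```text
time: 11.8
position: [0.5134, -0.2732, 0.0585]
tool_rot: [2.429, -1.993, -0.0]
ft_force: [-0.1, -0.2, -0.1]
grip_width: 0.69
11.8 [ 0.51336005 -0.27319699  0.05849946] [ 2.42875701e+00 -1.99251236e+00 -4.86556026e-05] [-0.1435234  -0.22755088 -0.08411783] -78.72978280135881
```

View pics/w7.png

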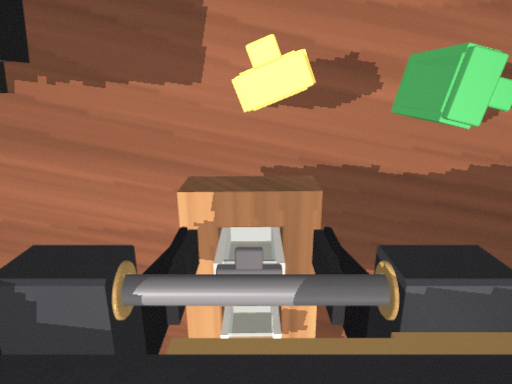

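View pics/d7.png

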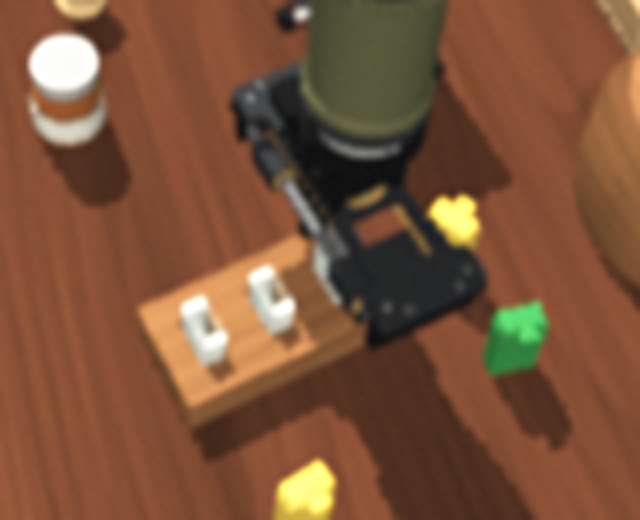

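```bash
python3 -m crank '{"dp":[[-0.12,0.08,0.1],[0,0,0.1],[0,0,0],[0,0,0],[0,0,0],[0,0,0],[0,0,0],[0,0,0]],"delta_rot":[[0,0,0],[0,0,0],[0,0,0],[0,0,0],[0,0,0],[0,0,0],[0,0,0],[0,0,0]]}' 4.4 5
python3 - <<'E'
from h import *
np.set_printoptions(precision=4,suppress=True)
s=ctrl.get_state();r=s["tool_rot"];print(s["time"],s["position"],r,s["ft_force"],np.degrees(2*np.arctan2(r[1],r[0])))
i=ctrl.camera_info("wrist");c=cam("wrist");a=ctrl.get_image("wrist");cv2.imwrite("pics/w8.png",cv2.resize(a[200:360,150:360],None,fx=3.5,fy=3.5,interpolation=cv2.INTER_CUBIC))
y=np.radians(11.24);M=np.array([[np.cos(y),-np.sin(y)],[np.sin(y),np.cos(y)]])
for p in [(8,14.5),(8,-14.5),(16.5,6),(16.5,-6)]:
    xy=np.array([.512,-.2723])+M@np.array(p)/1000;print(proj(c,[*xy,.072]))
E
```

```text
time: 12.7
position: [0.5124, -0.2721, 0.0566]
tool_rot: [2.429, -1.992, 0.0]
ft_force: [0.7, -0.5, -0.2]
grip_width: 0.504
12.7 [ 0.5124 -0.2721  0.0566] [ 2.429  -1.9924  0.0002] [ 0.6858 -0.5325 -0.2012] -78.72133568531358
[[219.8888 266.7278]]
[[288.9265 266.6941]]
[[239.874  248.3829]]
[[268.9464 248.3716]]
```

View pics/w8.png

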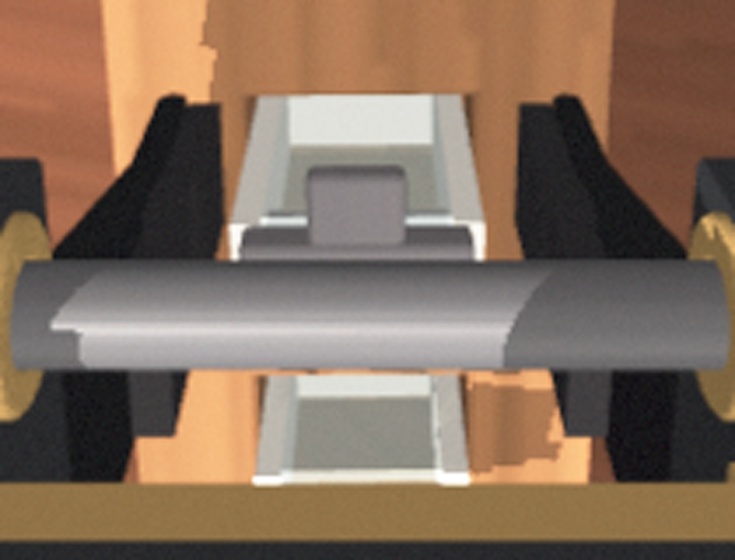

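```bash
python3 -m crank '{"dp":[[-0.12,-0.05,0],[0,0,0],[0,0,0],[0,0,0],[0,0,0],[0,0,0],[0,0,0],[0,0,0]],"delta_rot":[[0,0,0],[0,0,0],[0,0,0],[0,0,0],[0,0,0],[0,0,0],[0,0,0],[0,0,0]]}' 4.4 5
python3 -m crank '{"dp":[[0,0,0],[0,0,0],[0,0,0],[0,0,0],[0,0,0],[0,0,0],[0,0,0],[0,0,0]],"delta_rot":[[0,0,0],[0,0,0],[0,0,0],[0,0,0],[0,0,0],[0,0,0],[0,0,0],[0,0,0]]}' 2 20
python3 - <<'E'
from h import *
np.set_printoptions(precision=4,suppress=True)
s=ctrl.get_state();r=s["tool_rot"];print(s["time"],s["position"],r,s["ft_force"],np.degrees(2*np.arctan2(r[1],r[0])))
a=ctrl.get_image("wrist");cv2.imwrite("pics/w9.png",cv2.resize(a[200:360,150:360],None,fx=3.5,fy=3.5,interpolation=cv2.INTER_CUBIC))
E
```

```text
time: 13.55
position: [0.5126, -0.2709, 0.0566]
tool_rot: [-2.429, 1.992, -0.0]
ft_force: [0.7, 0.0, 1.9]
grip_width: 0.504
time: 14.35
position: [0.5126, -0.2708, 0.0566]
tool_rot: [-2.429, 1.992, -0.0]
ft_force: [-1.3, 0.1, -0.2]
grip_width: 0.368
14.35 [ 0.5126 -0.2708  0.0566] [-2.4289  1.9925 -0.0001] [-1.3202  0.0768 -0.1984] 281.27434726626046
```

View pics/w9.png

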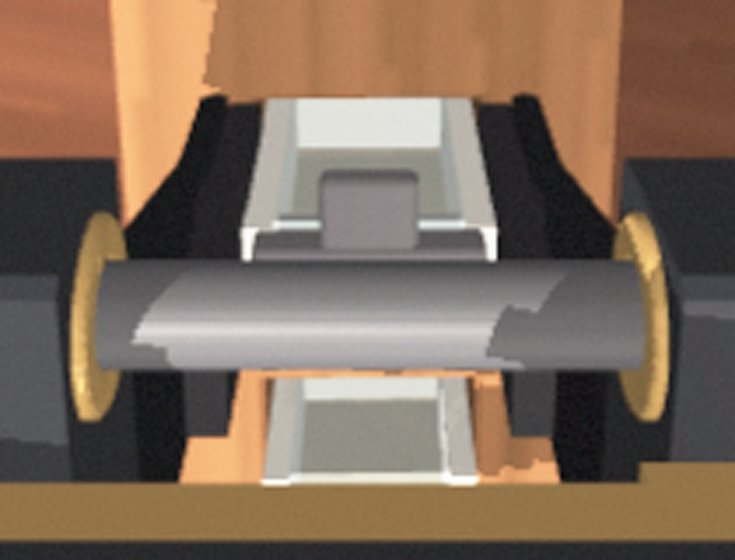

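```bash
python3 -m crank '{"dp":[[0,0,-0.5],[0,0,-1],[0,0,-1.5],[0,0,-3],[0,0,-4],[0,0,-4],[0,0,-4],[0,0,-3]],"delta_rot":[[0,0,0],[0,0,0],[0,0,0],[0,0,0],[0,0,0],[0,0,0],[0,0,0],[0,0,0]]}'
python3 -m crank '{"dp":[[0,0,0],[0,0,0],[0,0,0],[0,0,0],[0,0,0],[0,0,0],[0,0,0],[0,0,0]],"delta_rot":[[0,0,-0.12],[0,0,-0.12],[0,0,-0.12],[0,0,-0.12],[0,0,-0.12],[0,0,-0.12],[0,0,-0.12],[0,0,-0.12]]}'
python3 -m crank '{"dp":[[0,0,0],[0,0,0],[0,0,0],[0,0,0],[0,0,0],[0,0,0],[0,0,0],[0,0,0]],"delta_rot":[[0,0,-0.12],[0,0,-0.12],[0,0,-0.12],[0,0,-0.12],[0,0,-0.063],[0,0,0],[0,0,0],[0,0,0]]}'
python3 - <<'E'
from h import *
np.set_printoptions(precision=4,suppress=True)
s=ctrl.get_state();r=s["tool_rot"];print(s["time"],s["position"],r,s["ft_force"],np.degrees(2*np.arctan2(r[1],r[0])))
a=ctrl.get_image("wrist");cv2.imwrite("pics/w10.png",a)
a=ctrl.get_image("side");cv2.imwrite("pics/d10.png",cv2.resize(a[150:350,210:410],None,fx=3,fy=3,interpolation=cv2.INTER_CUBIC))
y=np.radians(7.4);d=np.array([.5838,.0998])-s["position"][:2];print(d@[np.cos(y),np.sin(y)],d@[np.sin(y),-np.cos(y)])
E
```

```text
time: 15.2
position: [0.5131, -0.2713, 0.2714]
tool_rot: [-2.427, 1.992, -0.007]
ft_force: [0.0, -0.5, -0.1]
grip_width: 0.371
time: 16.0
position: [0.5126, -0.271, 0.2683]
tool_rot: [3.076, -0.638, 0.003]
ft_force: [0.5, 0.1, -0.5]
grip_width: 0.365
time: 16.8
position: [0.5126, -0.2708, 0.2671]
tool_rot: [3.135, 0.201, 0.001]
ft_force: [0.0, 0.6, -0.8]
grip_width: 0.365
16.8 [ 0.5126 -0.2708  0.2671] [3.1348 0.2007 0.001 ] [ 0.0075  0.5957 -0.8114] 7.324674315028927
0.1183618286757045 -0.358389443825599
```

View pics/w10.png

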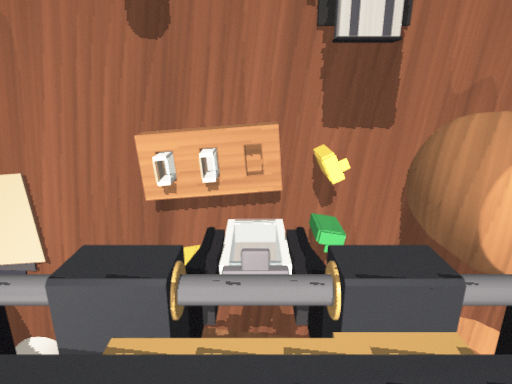

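View pics/d10.png

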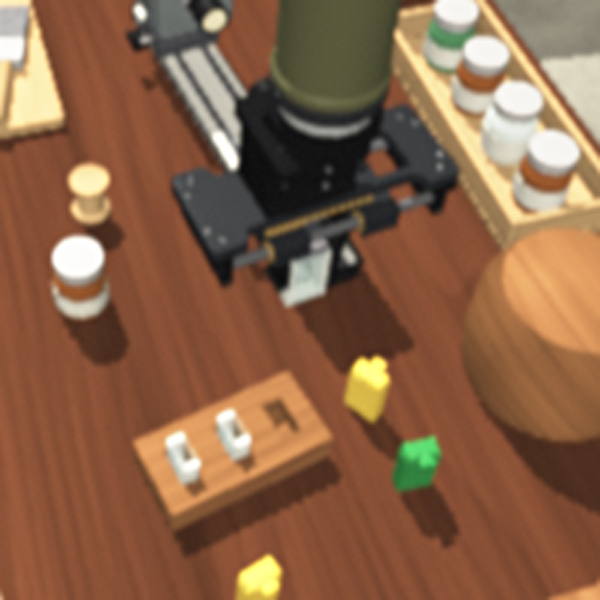

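```bash
python3 -m crank '{"dp":[[1.2,-3.6,0],[1.2,-3.6,0],[1.2,-3.6,0],[1.2,-3.6,0],[1.2,-3.6,0],[1.2,-3.6,0],[1.2,-3.6,0],[1.2,-3.6,0]],"delta_rot":[[0,0,0],[0,0,0],[0,0,0],[0,0,0],[0,0,0],[0,0,0],[0,0,0],[0,0,0]]}'
python3 -m crank '{"dp":[[0.9,-2.8,0],[0.9,-2.8,0],[0.44,-1.44,0],[0,0,1],[0,0,1],[0,0,0],[0,0,0],[0,0,0]],"delta_rot":[[0,0,0],[0,0,0],[0,0,0],[0,0,0],[0,0,0],[0,0,0],[0,0,0],[0,0,0]]}'
cat > v.py <<'E'
import sys
from h import *
n=sys.argv[1]
np.set_printoptions(precision=4,suppress=True)
s=ctrl.get_state();r=s["tool_rot"];print(s["time"],s["position"],r,s["ft_force"],np.degrees(2*np.arctan2(r[1],r[0])))
i=ctrl.camera_info("wrist");np.save("w%s.npy"%n,np.r_[i["xyz"],i["orientation"]])
a=ctrl.get_image("wrist");cv2.imwrite("pics/w%s.png"%n,a)
a=ctrl.get_image("side");cv2.imwrite("pics/rawd%s.png"%n,a);cv2.imwrite("pics/d%s.png"%n,cv2.resize(a[100:250,230:380],None,fx=4,fy=4,interpolation=cv2.INTER_CUBIC))
a=ctrl.get_image("scene");cv2.imwrite("pics/raws%s.png"%n,a);cv2.imwrite("pics/s%s.png"%n,cv2.resize(a[210:330,180:370],None,fx=4,fy=4,interpolation=cv2.INTER_CUBIC))
E
python3 v.py 11
```

```text
time: 17.7
position: [0.5708, 0.0287, 0.2668]
tool_rot: [3.135, 0.202, 0.001]
ft_force: [0.1, -0.1, -0.9]
grip_width: 0.373
time: 18.5
position: [0.5841, 0.0985, 0.2468]
tool_rot: [3.135, 0.199, 0.001]
ft_force: [-0.1, -0.6, -1.3]
grip_width: 0.363
18.5 [0.5841 0.0985 0.2468] [3.1349 0.1994 0.0007] [-0.0823 -0.5967 -1.2506] 7.279801976837658
```

View pics/w11.png

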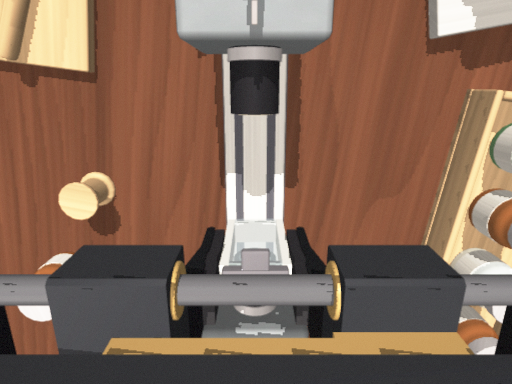

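View pics/d11.png

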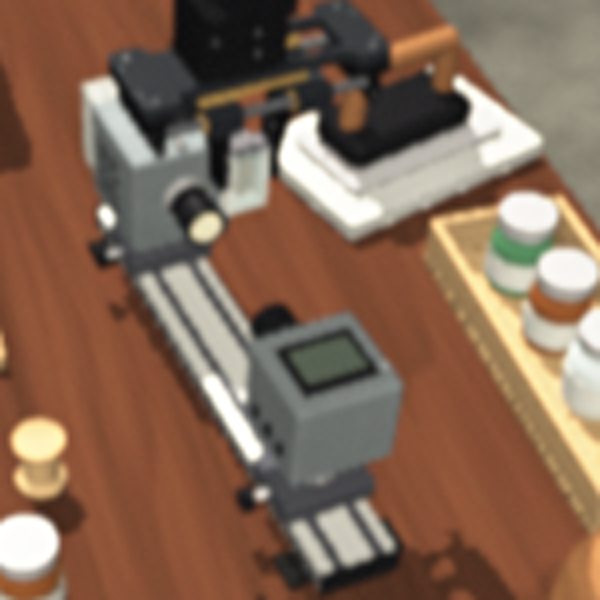

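View pics/s11.png

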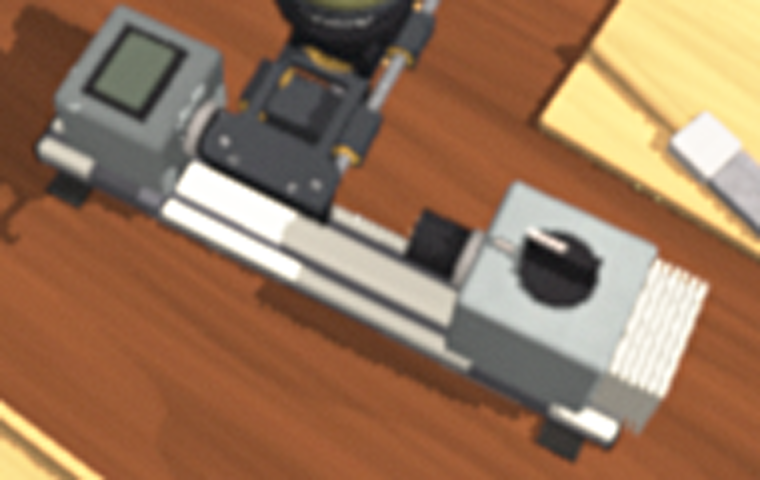

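```bash
python3 - <<'E'
from h import *
np.set_printoptions(precision=4,suppress=True)
w=np.load("w11.npy");c=(cam("wrist")[0],w[:3],R.from_rotvec(w[3:]).as_matrix())
print("lamp end",onz(c,[[255,112.5]],.148),"tube sides at z.13",onz(c,[[231,95],[279,95]],.13),"mark",onz(c,[[255,12]],.177))
print("rail slots",onz(c,[[239,180],[271,180]],.031))
print("cam",w)
y=np.radians(7.4)
for off in(0,.001):
  for p,z in [((0,.0165-0),.0134+.002),((.006,.0165),.0134),((-.006,.0165),.0134),((.0145,.008),.0154),((-.0145,.008),.0154),((.016,.008),.0094),((-.016,.008),.0094),((.016,.008),-.0446),((-.016,.008),-.0446)]:
    x,yy=p;yy+=off;q=np.array([.5841+x*np.cos(y)-yy*np.sin(y),.0985+x*np.sin(y)+yy*np.cos(y),.2468+z]);print(off,p,proj(c,q))
a=cv2.imread("pics/w11.png")[40:300,180:330];cv2.imwrite("pics/w11c.png",cv2.resize(a[160:],None,fx=5,fy=5,interpolation=cv2.INTER_CUBIC))
a=cv2.imread("pics/w11.png")[0:130,180:330];cv2.imwrite("pics/w11d.png",cv2.resize(a,None,fx=4.5,fy=4.5,interpolation=cv2.INTER_CUBIC))
E
```

```text
lamp end [[0.576  0.1601 0.148 ]] tube sides at z.13 [[0.5571 0.169  0.13  ]
 [0.5921 0.1735 0.13  ]] mark [[0.5687 0.2172 0.177 ]]
rail slots [[0.5689 0.0776 0.031 ]
 [0.6036 0.082  0.031 ]]
cam [0.5736 0.1782 0.3895 2.8376 0.1801 0.0282]
0 (0, 0.0165) [[255.6365 247.0029]]
0 (0.006, 0.0165) [[269.9679 244.7934]]
0 (-0.006, 0.0165) [[241.2848 244.8611]]
0 (0.0145, 0.008) [[290.1885 265.256 ]]
0 (-0.0145, 0.008) [[221.1577 265.4193]]
0 (0.016, 0.008) [[292.2598 258.2947]]
0 (-0.016, 0.008) [[219.0249 258.4678]]
0 (0.016, 0.008) [[282.6292 213.6306]]
0 (-0.016, 0.008) [[228.261  213.7589]]
0.001 (0, 0.0165) [[255.6321 244.8029]]
0.001 (0.006, 0.0165) [[269.9932 242.6183]]
0.001 (-0.006, 0.0165) [[241.2507 242.6862]]
0.001 (0.0145, 0.008) [[290.2555 263.1322]]
0.001 (-0.0145, 0.008) [[221.0822 263.2958]]
0.001 (0.016, 0.008) [[292.3283 256.2391]]
0.001 (-0.016, 0.008) [[218.9481 256.4126]]
0.001 (0.016, 0.008) [[282.6659 212.0396]]
0.001 (-0.016, 0.008) [[228.2176 212.1681]]
```

View pics/w11c.png

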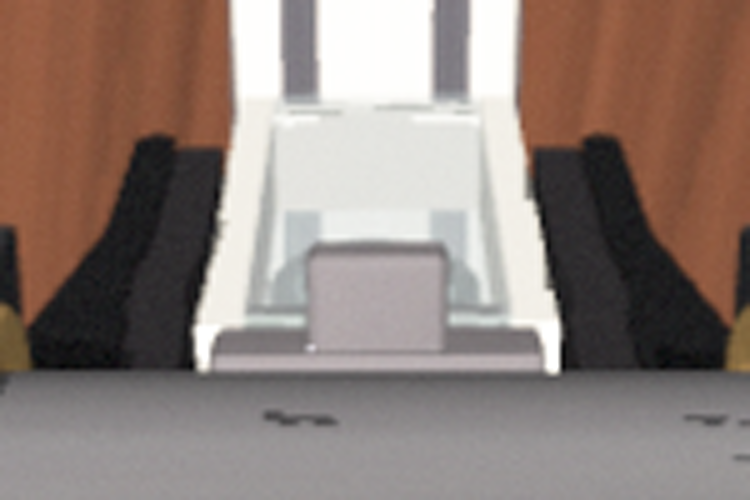

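View pics/w11d.png

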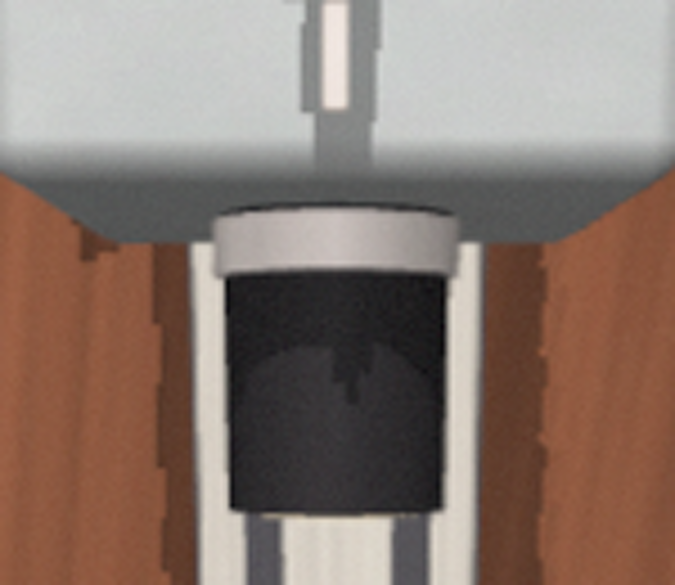

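```bash
python3 -m crank '{"dp":[[0,-0.2,0],[0,0,1.5],[0,0,2],[0,0,2],[0,0,1.5],[0,0,1],[0,0,0],[0,0,0]],"delta_rot":[[0,0,0],[0,0,0],[0,0,0],[0,0,0],[0,0,0],[0,0,0],[0,0,0],[0,0,0]]}'
python3 v.py 12
```

```text
time: 19.45
position: [0.584, 0.1019, 0.1669]
tool_rot: [-3.135, -0.203, -0.001]
ft_force: [0.3, 0.0, -0.1]
grip_width: 0.364
19.45 [0.584  0.1019 0.1669] [-3.135  -0.2025 -0.001 ] [ 0.3274  0.0086 -0.0517] -352.60784457029825
```

View pics/w12.png

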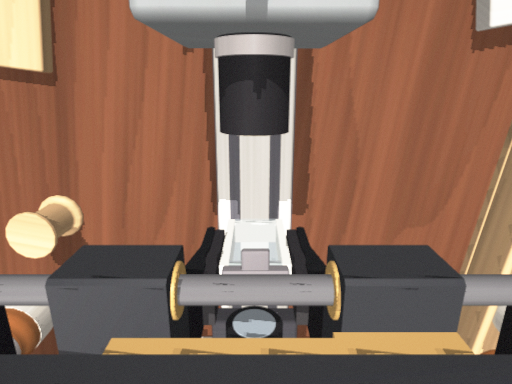

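View pics/d12.png

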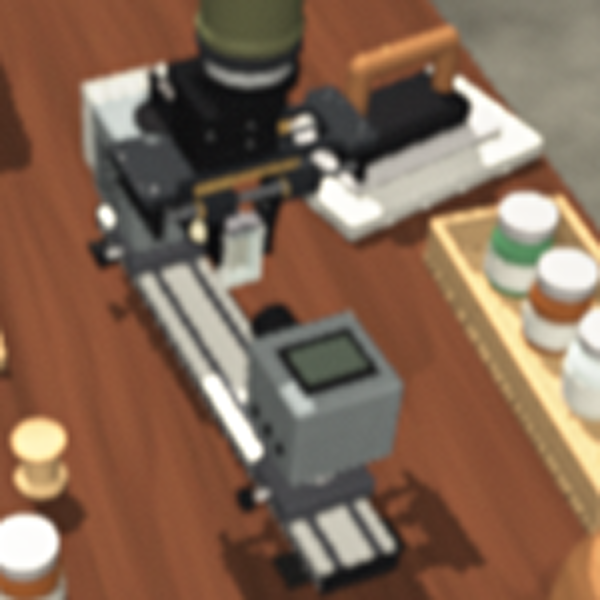

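View pics/s12.png

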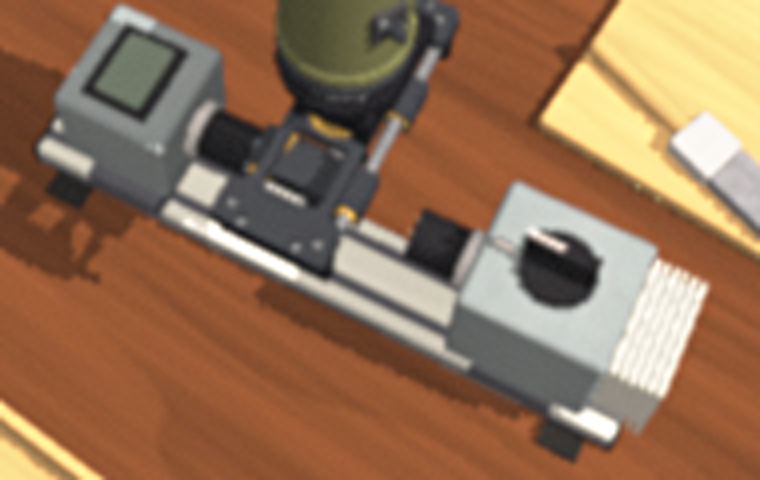

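```bash
python3 - <<'E'
from h import *
np.set_printoptions(precision=4,suppress=True)
w=np.load("w12.npy");c=(cam("wrist")[0],w[:3],R.from_rotvec(w[3:]).as_matrix())
print("lamp end",onz(c,[[255,131.5]],.148),"lamp sides",onz(c,[[219.5,110],[290,110]],.13), "rec face",onz(c,[[254.5,322]],.13))
a=cv2.imread("pics/w12.png");cv2.imwrite("pics/w12c.png",cv2.resize(a[195:350,190:320],None,fx=3.8,fy=3.8,interpolation=cv2.INTER_CUBIC))
s=cam("scene");
# predicted tube-end outlines for mid
y=np.radians(7.4);mid=np.array([.5838,.1000,.13]);ax=np.array([-np.sin(y),np.cos(y),0]);px=np.array([np.cos(y),np.sin(y),0])
im=cv2.imread("pics/raws12.png");big=cv2.resize(im[210:330,180:370],None,fx=4,fy=4,interpolation=cv2.INTER_CUBIC)
im2=cv2.imread("pics/rawd12.png");big2=cv2.resize(im2[100:250,230:380],None,fx=4,fy=4,interpolation=cv2.INTER_CUBIC)
im3=cv2.resize(a,None,fx=1.5,fy=1.5)
T=[]
t=np.linspace(0,2*np.pi,60)
for sg in(.06,-.06):T.append(mid+sg*ax+.018*(np.cos(t)[:,None]*px+np.sin(t)[:,None]*[0,0,1]))
T.append(np.array([mid+(.155)*ax+u*px+v*ax+[0,0,.045] for u,v in[(-.046,-.05),(.046,-.05),(.046,.05),(-.046,.05),(-.046,-.05)]]))
for cc,b,o,f in((s,big,(180,210),4),(cam("side"),big2,(230,100),4),(c,im3,(0,0),1.5)):
    for P in T:
        q=((proj(cc,P)-o+.5)*f-.5).round().astype(np.int32);cv2.polylines(b,[q],False,(0,0,255),1)
cv2.imwrite("pics/os.png",big);cv2.imwrite("pics/od.png",big2);cv2.imwrite("pics/ow.png",im3)
E
```

```text
lamp end [[0.576  0.1608 0.148 ]] lamp sides [[0.5568 0.167  0.13  ]
 [0.5928 0.1717 0.13  ]] rec face [[0.5913 0.0407 0.13  ]]
```

View pics/w12c.png

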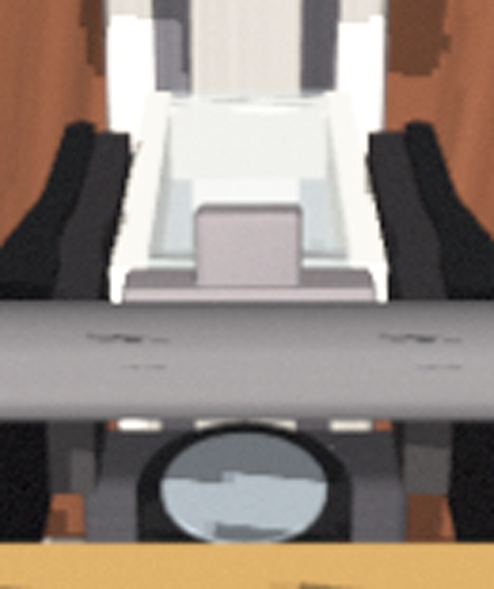

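View pics/os.png

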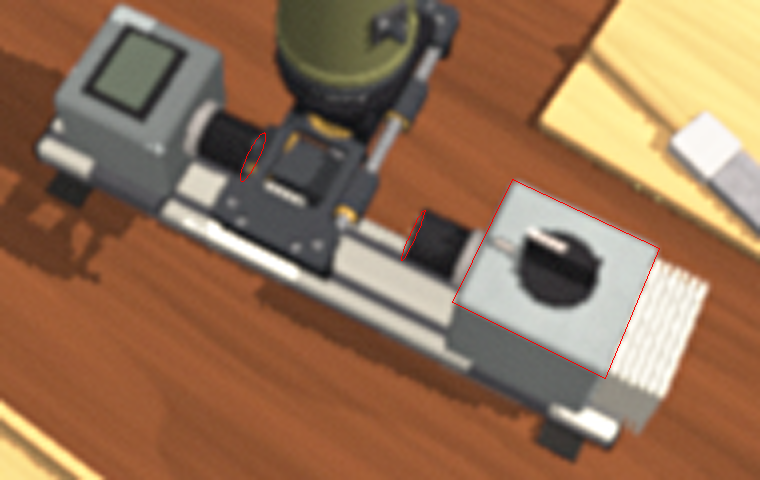

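View pics/od.png

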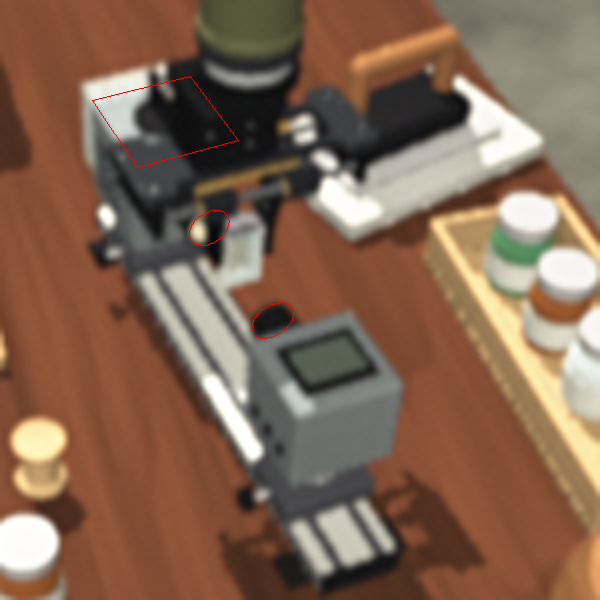

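View pics/ow.png

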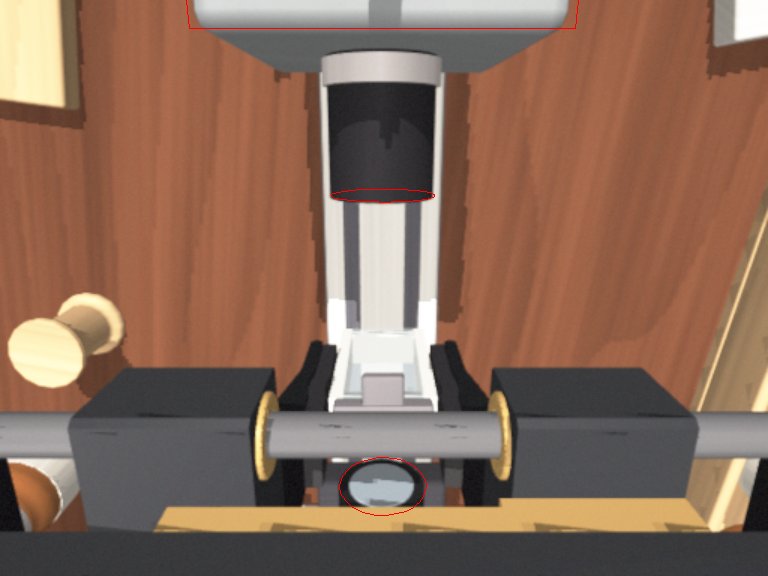

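```bash
python3 -m crank '{"dp":[[0,0.06,0],[0,0,0.8],[0,0,0.8],[0,0,0.6],[0,0,0],[0,0,0],[0,0,0],[0,0,0]],"delta_rot":[[0,0,0],[0,0,0],[0,0,0],[0,0,0],[0,0,0],[0,0,0],[0,0,0],[0,0,0]]}'
python3 v.py 13
cat > ov.py <<'E'
import sys
from h import *
n=sys.argv[1];d=float(sys.argv[2]);s=ctrl.get_state();p=s["position"];M=R.from_rotvec(s["tool_rot"]).as_matrix()
# tool: x jaw, y = -cell x, z down ; cell origin center at tool (0,-d,+.0146)
def W(c):  # cell coords rel centre (x window, y frosted, z up)
    c=np.atleast_2d(c);return p+np.c_[c[:,1],-(c[:,0]+d),.0146-c[:,2]]@M.T
def rect(x,y,z0,z1):
    out=[]
    for z in(z0,z1):out.append(W([(x,y,z),(x,-y,z),(-x,-y,z),(-x,y,z),(x,y,z)]))
    for a,b in((x,y),(x,-y),(-x,-y),(-x,y)):out.append(W([(a,b,z0),(a,b,z1)]))
    return out
L=rect(.008,.012,-.03,.024)+rect(.007,.016,-.03,.024)+[W([(.0165,.006,z),(.0165,-.006,z),(.007,-.006,z),(.007,.006,z),(.0165,.006,z)]) for z in(.026,.03)]+[W([(.007,.0145,.03),(.007,-.0145,.03)])]
w=np.load("w%s.npy"%n);cw=(cam("wrist")[0],w[:3],R.from_rotvec(w[3:]).as_matrix())
for nm,c,f,(y0,y1,x0,x1),k in(("w",cw,"w",(190,300,190,320),5),("d",cam("side"),"rawd",(130,185,270,320),10),("s",cam("scene"),"raws",(230,290,225,295),9)):
    im=cv2.imread(f"pics/{f}{n}.png");b=cv2.resize(im[y0:y1,x0:x1],None,fx=k,fy=k,interpolation=cv2.INTER_CUBIC)
    for P in L:
        q=((proj(c,P)-(x0,y0)+.5)*k-.5).round().astype(np.int32);cv2.polylines(b,[q],False,(0,0,255),1)
    cv2.imwrite(f"pics/o{nm}{n}_{sys.argv[2]}.png",b)
E
python3 ov.py 13 0
```

```text
time: 20.4
position: [0.584, 0.1013, 0.1449]
tool_rot: [-3.135, -0.203, -0.001]
ft_force: [0.1, -0.2, 0.2]
grip_width: 0.365
20.4 [0.584  0.1013 0.1449] [-3.135  -0.2026 -0.0012] [ 0.0652 -0.2056  0.1853] -352.6060348567544
```

View pics/ow13_0.png

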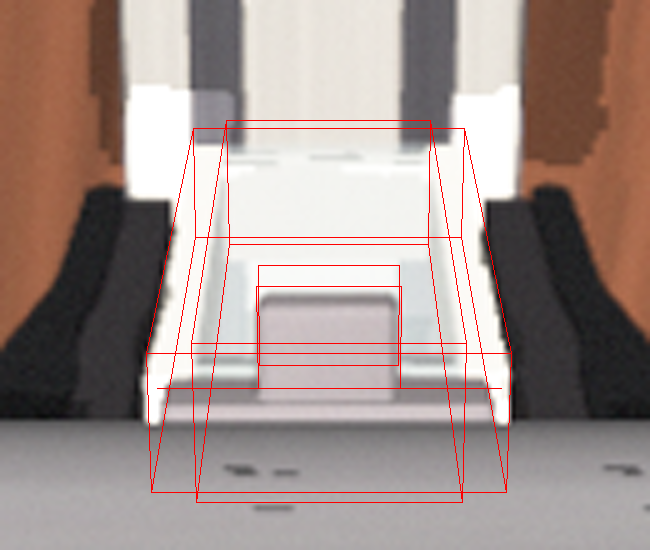

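View pics/od13_0.png

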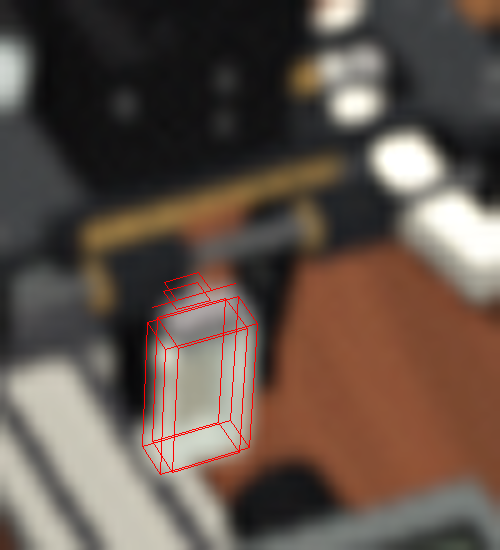

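View pics/d13.png

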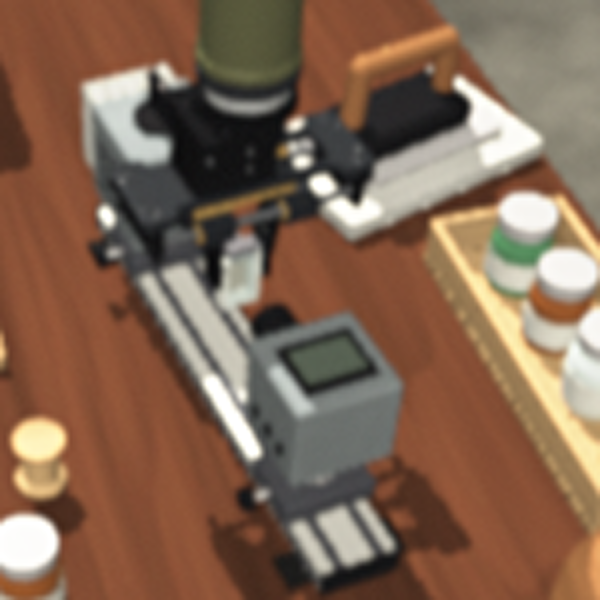

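```bash
python3 - <<'E'
from h import *
np.set_printoptions(precision=4,suppress=True)
for k in range(3):
    s=ctrl.get_state();i=ctrl.camera_info("wrist");M=R.from_rotvec(s["tool_rot"])
    Mc=R.from_rotvec(i["orientation"])
    print(s["time"],s["position"],i["xyz"],"rel",M.inv().apply(i["xyz"]-s["position"]),(M.inv()*Mc).as_rotvec(),"tilt",M.apply([0,0,1]))
    ctrl.get_image("wrist")
for n in("11","12","13"):print(np.load(f"w{n}.npy"))
E
```

```text
20.55 [0.5839 0.1013 0.1448] [0.5732 0.1809 0.2875] rel [-0.0002 -0.0803 -0.1427] [-0.2985  0.0003  0.0001] tilt [ 0.0005  0.     -1.    ]
20.6 [0.5838 0.1012 0.1448] [0.5732 0.1809 0.2875] rel [-0.0002 -0.0803 -0.1427] [-0.2985  0.0002  0.0002] tilt [ 0.0004  0.     -1.    ]
20.65 [0.5838 0.1012 0.1447] [0.5732 0.1809 0.2874] rel [-0.0002 -0.0803 -0.1427] [-0.2985  0.0003  0.0002] tilt [ 0.0003 -0.     -1.    ]
[0.5736 0.1782 0.3895 2.8376 0.1801 0.0282]
[0.5733 0.1815 0.3096 2.8378 0.183  0.0288]
[0.5733 0.1809 0.2876 2.8378 0.1829 0.029 ]
```

```bash
python3 - <<'E'
from h import *
np.set_printoptions(precision=1,suppress=True)
s=ctrl.get_state();M=R.from_rotvec(s["tool_rot"]);c=cam("wrist")
for y in(-.0095,.0095):
  for z in(.019,.0):
    for x in(-.016,.016):
      q=proj(c,M.apply([x,y,z])+s["position"])[0];print(x,y,z,q,(q-(190,190)+.5)*5-.5)
# bias test in far scene: knob/mark seen at different distances
E
cp pics/w13.png pics/t.png; python3 - <<'E'
import cv2
a=cv2.imread("pics/w13.png");cv2.imwrite("pics/w13c.png",cv2.resize(a[215:300,200:310],None,fx=7,fy=7,interpolation=cv2.INTER_CUBIC))
E
```

```text
-0.016 -0.0095 0.019 [224.5 228.9] [174.6 196.6]
0.016 -0.0095 0.019 [286.6 228.9] [485.1 196.5]
-0.016 -0.0095 0.0 [221.  245.5] [156.9 279.7]
0.016 -0.0095 0.0 [290.3 245.5] [503.4 279.6]
-0.016 0.0095 0.019 [225.5 261.9] [179.3 361.4]
0.016 0.0095 0.019 [285.7 261.9] [480.3 361.3]
-0.016 0.0095 0.0 [222.2 281.6] [162.8 460. ]
0.016 0.0095 0.0 [289.1 281.6] [497.4 459.9]
```

View pics/w13c.png

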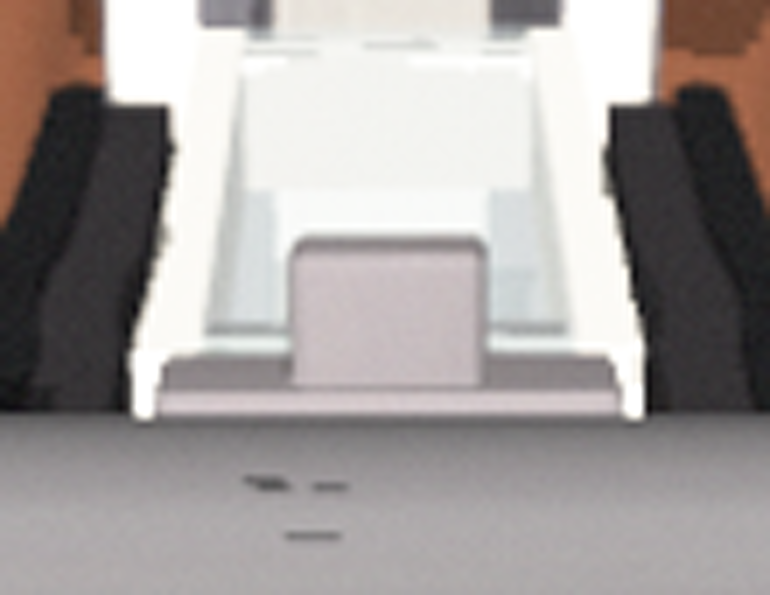

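```bash
python3 ov.py 13 -0.002
```

```text
(no output)
```

View pics/ow13_-0.002.png

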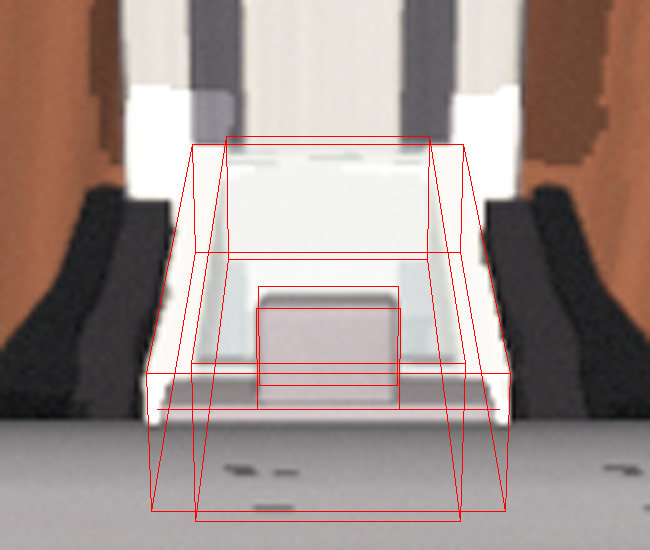

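View pics/od13_-0.002.png

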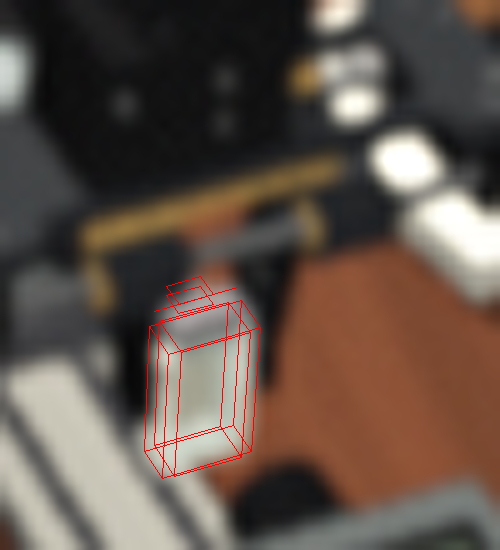

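View pics/os13_-0.002.png

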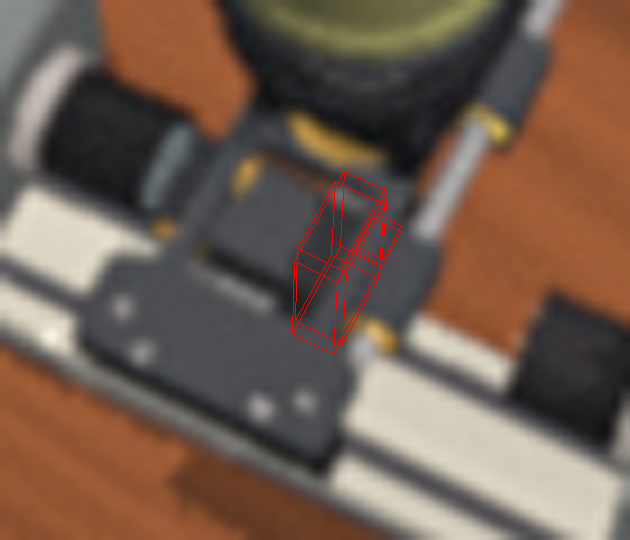

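```bash
python3 -m crank '{"dp":[[-0.02,-0.1,0],[0,0,0],[0,0,0],[0,0,0],[0,0,0],[0,0,0],[0,0,0],[0,0,0]],"delta_rot":[[0,0,0],[0,0,0],[0,0,0],[0,0,0],[0,0,0],[0,0,0],[0,0,0],[0,0,0]]}'
python3 v.py 14
```

```text
time: 21.5
position: [0.5834, 0.1022, 0.1446]
tool_rot: [3.135, 0.203, 0.0]
ft_force: [-0.7, 0.1, -0.2]
grip_width: 0.368
21.5 [0.5834 0.1022 0.1446] [3.135  0.2025 0.0001] [-0.6664  0.0685 -0.2445] 7.392866513723419
```

View pics/s14.png

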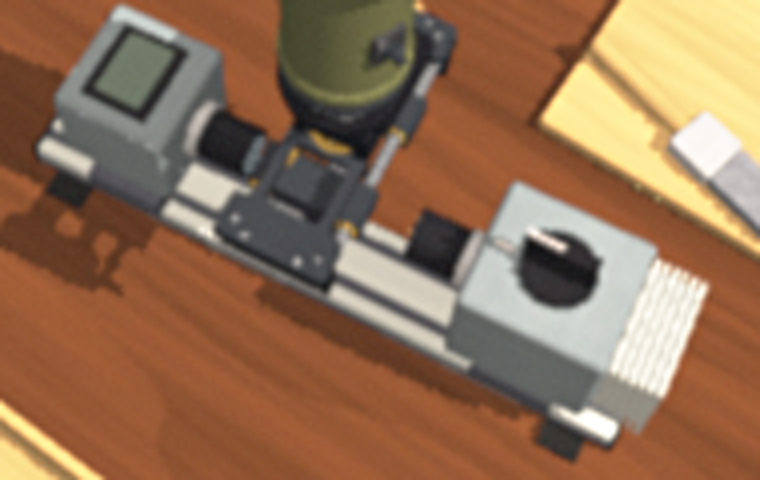

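View pics/w14.png

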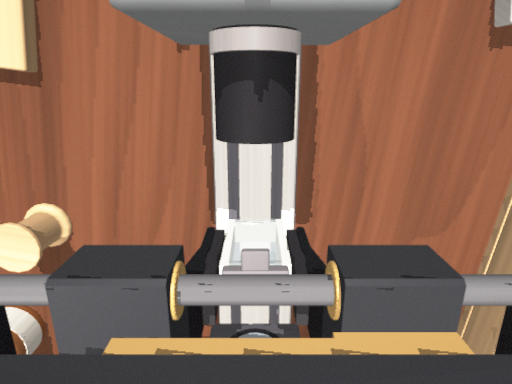

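```bash
python3 -c "
from bench import ctrl
print(ctrl.close_job())"
```

```text
the job is handed in; nothing more can be done
None
```

I turned the filter knob to the index mark. I then lifted the tall cell from the rack by its frosted faces, and I was holding it in the light path when I handed the job in at about 21.7 s. No verdict was reported.

- **Knob:** the wrist picture taken right after the turn shows its white line meeting the index mark to within about 1°. Later scene pictures, including the last one, show it unchanged.
- **Grip:** the jaws closed on 32 mm, which matches the distance between the frosted faces, with 20 N set. The tab faces the lamp.
- **Position:** the cell's centre works out at about (0.5836, 0.1005, 0.130), against a measured beam middle of (0.5838, 0.1003, 0.130). The turn is within about 0.1°, and the tool tilt is under 0.1°.
- **Contact:** the cell appears clear of everything in the last pictures, and the wrist force is under 1 N.
- **Where the readings differed:** the cell sits 1 to 3 mm off the grasp centre along the beam, depending on which feature is measured. I corrected for 1.7 mm, so expect up to about 1 mm of error along the beam. In the scene picture the cell was hidden by the gripper, and in the side picture it was too coarse to refine this.

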